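# Click the spice carousel round to the knobbed jar

## Task

Using a fingertip against the upright tabs on the edge of the spice carousel, gently flick it round clockwise as seen from above until the jar with the ball knob on its lid is just one click short of the pointer on the foot; let it settle there, then flick it one last click so that this jar rests in line with the pointer, and take the hand away. Do not let the jar run past the pointer, keep off the jars, and leave the salt dispenser, the spoon rest and the comal on its easel where they are.

Things in the scene. Friction and masses are not known exactly. Their poses are not given: they have to be found in the camera images.
- carousel_base: grey fixed foot of the carousel, a disc 148 mm across, 12 mm high; origin on the shelf at the wheel's upright axis; its -x axis runs from that axis along the pointer. The white plastic wheel on it has a plate 160 mm across, top 22 mm above the shelf, with eight equal upright tabs spaced 45 deg round its edge, none marked
- tab (a point): outer end of one of the eight tabs, 111 mm from the axis, 33 mm above the shelf (it turns with the wheel). Each tab is a radial fin 10 mm thick, from 75 to 111 mm from the axis and from 14 to 52 mm above the shelf. This one comes 22.5 deg behind the knobbed jar (it trails as the wheel turns clockwise). At a click the nearest tabs lie 22.5 deg either side of the pointer line
- carousel (a joint): turn of the wheel in rad, growing clockwise from above; 0 with the knobbed jar in line with the pointer, -0.785 one click before. A sprung catch holds it at every 45 deg (0.785 rad): pushing a tab takes about 3 N; past half-way (0.39 rad) it snaps on by itself to the next click. It starts 2 to 4 clicks short, now and then poised half-way between two clicks
- knob_jar (a point): top of the ball knob (20 mm ball) on the lid of the one jar to be brought round, 102 mm above the shelf, 55 mm from the wheel axis
- pointer (a point): tip of the pointer, a flat grey tongue 14 mm wide and 8 mm high with a pointed end that sticks out of the foot on the robot's side, 148 mm from the wheel axis, on the shelf; the tabs pass over it with 6 mm to spare
- jars: the eight closed jars, fixed to the wheel and turning with it, 37 mm across on a circle of 55 mm radius (so out to 74 mm from the axis), mid-way between tabs; seven flat steel lids 78 mm above the shelf, one lid with a ball knob up to 102 mm. Origin on the wheel axis at shelf height, its -x axis points to the knobbed jar. Not to be touched
- salt: loose clear acrylic salt dispenser with a white push-button top, 56 mm across, 106 mm high, origin under its centre; a bystander close beside the carousel, on its left as seen from the robot (the +y side of the foot)
- spoon_rest: loose white ceramic spoon rest, round dish 98 mm across and 17 mm high, with a channel handle to 120 mm from its origin along its +x; origin under the dish's centre; a bystander beyond the carousel
- comal: loose cast iron comal, disc 150 mm across, 10 mm thick, leaning upright on a wooden easel, with a tab handle up to about 205 mm above the shelf; origin at the disc's centre, 100 mm above the shelf; a bystander

How it is judged (in metres and radians):
On the way, in this order (a step that is already met when the one before it is completed fails the run):
1. the wheel rests in the click just before the knobbed jar meets the pointer (value of joint carousel between -0.905 and -0.665 rad and velocity of joint carousel between -0.15 and 0.15 rad/s), for 0.3 s.
2. the knobbed jar rests in line with the pointer (value of joint carousel between -0.12 and 0.12 rad and velocity of joint carousel between -0.15 and 0.15 rad/s), for 0.3 s.
At the end, for the whole second after the job is handed in: the wheel rests with the knobbed jar in line with the pointer, within 0.12 rad (7 deg), and the salt dispenser, spoon rest and comal are within 15 mm of where they began (value of joint carousel between -0.12 and 0.12 rad and velocity of joint carousel between -0.1 and 0.1 rad/s and distance of each of salt, spoon_rest, comal from where it was at the start of the episode below 0.015 m); the robot touches nothing.
It fails at once if the wheel is turned past the pointer (by over 0.35 rad) (value of joint carousel above 0.35 rad).
It fails at once if the wheel is turned the wrong way round (back beyond the farthest start) (value of joint carousel below -3.6 rad).
It fails at once if a jar is touched by the robot (contact force between any of the fingers, the arm and jars above 1 N).
It fails at once if the carousel is squeezed or shoved hard (over 30 N) (contact force between the fingers and carousel_base above 30 N).
It fails at once if the salt dispenser, spoon rest or comal is moved, lifted or knocked (distance of any of salt, spoon_rest, comal from where it was at the start of the episode above 0.015 m or angle between salt's own z axis and vertical above 0.3 rad).
It also fails if it takes over 67 s, if anything falls off the work surface, if the arm or the gripper's body presses on something with over 40 N, if the wrist force passes 120 N, or if a joint passes its speed limit or range.

## Robot

A 6-joint arm with a two-finger parallel gripper is mounted at the origin on the work surface. World frame = base frame: x ahead of the robot, y to its left, z up, the work surface at z = 0. Lengths are in mm, angles in degrees, forces in N, time in s.
With the tool pointing down it reaches from about 350 to 850 mm from the base axis. Payload 8.1 kg.
Tool frame: the origin (TCP) lies midway between the tips of the shut fingers; the grasp point (between the pads) lies 19 mm behind it (r.pinch_z is the distance from the TCP to the grasp point, in mm); z points along the fingers, y is the line along which they close (so a half turn about z gives the same grasp; the last joint's range is limited). The gripper opens to 85 mm and grips with 20 to 120 N. Pads are 22 mm wide; open, the fingers measure 114 mm over their backs; the gripper's body (76 mm by 85 mm) begins 54 mm behind the grasp point. The pads swing forward as they close: fully open they stand 13 mm farther back than shut.
Start: joints at [-68.778, 7.471, 85.268, -0, 87.261, -4.893], TCP at [264.128, -538.741, 231.292] pointing down, gripper open.
Joint ranges: [-169.43, 169.43], [-51.17, 129.36], [1.28, 143.12], [-76.62, 256.62], [0, 156.53], [-152.29, 152.29]. Speed limits (degrees/s): [136.94, 136.94, 159.86, 180, 180, 180].

## Interface

Orientations are given as [roll, pitch, yaw] about the fixed x, y, z axes, in that order (R = Rz(yaw) Ry(pitch) Rx(roll)).
In Python, from bench import sensors, optics, job, r gives the robot as it stands.
- The arm moves only by the tool play_rows, never from a script. Its argument "motion" is a list that holds one entry, the list of rows, each a list of 6 numbers: the shift along the tool's x, y, z in cm, then the turn, a rotation vector about the tool's x, y, z in degrees. In form: [[[x, y, z, ax, ay, az], ...]]. A call has 1 to 5 rows; each row is the pose to reach, as a shift and turn from the pose commanded when the call began, along the tool's axes at that moment; what a row does not reach only later rows make up. A row lasts 1/10 s, in which the tool goes at most 50 mm and 8.59 degrees, less where a joint would pass 70% of its speed; a pose out of reach is approached as far as the arm can. A call with a gripper value outside its range is refused whole. "jaw" is the opening, from 0 (shut) to 1 (fully open), set as the call begins (left out, the last holds). The fingers move at their own pace and stop on an object; "squeeze" is the grip in N (left out, the last holds). Time passes only in rows, so rows that repeat a pose let the fingers close. It gives the time, the measured TCP pose, the force, the opening and the grip force at its end, in the units of the state.
- sensors.sense(): the state, without advancing time (a new reading comes with each control period).
- optics.snapshot(name): name is "scene" or "top" or "wrist"; returns a dict with "pixels" (400x640x3 uint8, red, green, blue), "mtx" (3x3 intrinsics, pixels), "R" (3x3) and "t" (3): a world point X has camera coordinates R X + t; the wrist camera has in their place "T_tool_cam" (4x4, takes a point from camera to tool coordinates, whose origin is the TCP and whose axes are the flange's). Camera axes: x right, y down, z forward; pixel columns grow to the right and rows downward; lengths in mm; the calibration is good to about 2 mm. A picture is of the moment at which its call begins: read the wrist's pose just before it. There is no depth.
- job.hand_in(): hands the job in; it is judged then, once.
The state is a dict: "time": time; "joint_pos": joint angles; "qd": joint speeds; "joint_efforts": joint torques, N m; "tool_pos": TCP position; "tcp_rot": TCP orientation; "ft_force": force on the tool from outside, world axes, zero at the start; "wrist_torque": the same for the moment, N m; "finger_gap": finger opening in mm; "grip_force": force on a finger pad.
Only numpy, scipy, OpenCV 4.12 (cv2) and the standard library are available. Lean on these libraries where they do the work, as an engineer would, in place of code of your own. Each camera call takes 0.05 s, during which the arm holds its last target. There are 200 camera calls.

## Working session

There is one attempt and no reset: what is moved stays moved. The work goes in short steps, Python scripts to look and compute and a tool call to move; the robot and the scene stay as the last step left them, time stands still between calls to the robot, and variables do not carry over. Pictures are saved under pics/ and viewed, at most 10 in all, crops included, and the job is handed in when it is done.

Besides the shell and the picture viewer there is one more tool, called after ">>>" in YAML: its name, and indented under it one key for each argument. play_rows: Moves the arm, as the interface text tells. Its arguments: {"type":"object","properties":{"motion":{"type":"array","items":{"type":"array","items":{"type":"array","items":{"type":"number"}}}},"jaw":{"type":"number"},"squeeze":{"type":"number"}},"required":["motion"]}

```bash
mkdir -p pics; python3 - <<'E'
from bench import sensors, optics, job, r
import cv2,pickle
d={}
for n in("scene","top"):
    s=optics.snapshot(n); d[n]=s; cv2.imwrite(f"pics/{n}0.png",s["pixels"][:,:,::-1])
    print(n,s["mtx"].tolist(),(-s["R"].T@s["t"]).round(),s["R"].round(3).tolist())
pickle.dump(d,open("d0.pkl","wb"))
print(sensors.sense())
E
```

```text
scene [[480.55221690933627, 0.0, 323.8843834590153], [0.0, 480.55221690933627, 202.8060827466279], [0.0, 0.0, 1.0]] [1046.  417.  955.] [[-0.739, 0.674, 0.008], [0.538, 0.597, -0.594], [-0.405, -0.435, -0.804]]
top [[389.710328090856, 0.0, 318.7848454109387], [0.0, 389.710328090856, 200.96027795624363], [0.0, 0.0, 1.0]] [ 526.  -71. 1149.] [[0.024, -1.0, -0.011], [-0.997, -0.023, -0.08], [0.079, 0.013, -0.997]]
{'time': 0.1, 'joint_pos': array([-6.87789937e+01,  7.51205909e+00,  8.53239838e+01, -1.33808378e-03,
        8.72609650e+01, -4.89332992e+00]), 'qd': array([ 0.02748462, -0.15070775, -0.18427659,  0.03447408, -0.02882345,
       -0.02157374]), 'joint_efforts': array([ 7.41863983e-05, -5.70949030e+01, -5.01941943e+01, -3.74048705e-04,
        8.16924556e-03, -3.48953165e-05]), 'tool_pos': array([ 263.92672377, -538.27838172,  230.32695321]), 'tcp_rot': array([-1.79903232e+02, -6.94328329e-03,  2.61143954e+01]), 'ft_force': array([ 0.40168472, -0.48918671,  0.00871191]), 'wrist_torque': array([ 0.00447347, -0.00430505, -0.0110612 ]), 'grip_force': 0.0, 'finger_gap': 85.69206766714039}
```

View pics/scene0.png

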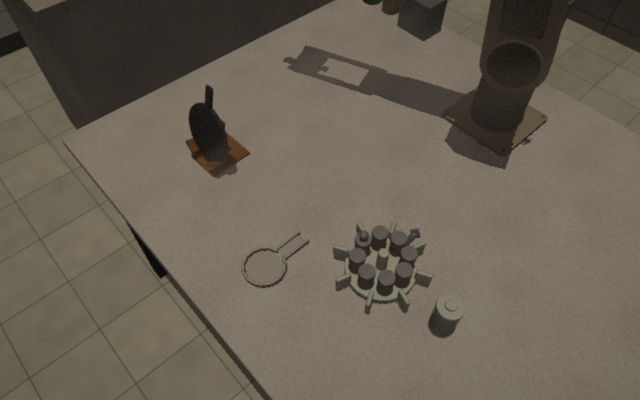

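View pics/top0.png

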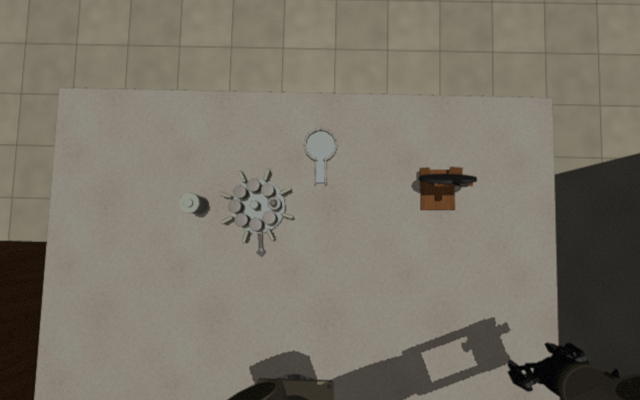

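The scene view shows the carousel at (383,265) with the salt at (447,315). In the top view the wheel is at about (257,205), the pointer tip at (262,254), and the knobbed jar probably at (276,202), on the right-hand side. The salt is at (193,203). I'll zoom in and measure.

```bash
cat > h.py <<'E'
import numpy as np
def ray(s,uv,z):
    C=-s["R"].T@s["t"]; d=s["R"].T@np.linalg.solve(s["mtx"],[*uv,1.]); return C+d*(z-C[2])/d[2]
def proj(s,X):
    p=s["mtx"]@(s["R"]@np.asarray(X,float)+s["t"]); return p[:2]/p[2]
E
python3 - <<'E'
import pickle,cv2,numpy as np
from h import *
d=pickle.load(open("d0.pkl","rb"))
a=d["top"]["pixels"][155:265,175:305,::-1]; b=d["scene"]["pixels"][210:320,320:450,::-1]
o=np.hstack([cv2.resize(x,None,fx=3,fy=3,interpolation=cv2.INTER_CUBIC) for x in(a,b)])
cv2.imwrite("pics/z0.png",np.clip(o*1.5,0,255))
t=d["top"]
print(ray(t,(257,205),22),ray(t,(262,254),4),ray(t,(276,202),102),ray(t,(190,203),106))
E
```

```text
[600.37091719 123.28318268  22.        ] [458.51158393 106.49506683   4.        ] [604.42685378  58.46431984 102.        ] [596.06360765 289.82569784 106.        ][ WARN:0@0.019] global loadsave.cpp:1063 imwrite_ Unsupported depth image for selected encoder is fallbacked to CV_8U.
```

View pics/z0.png

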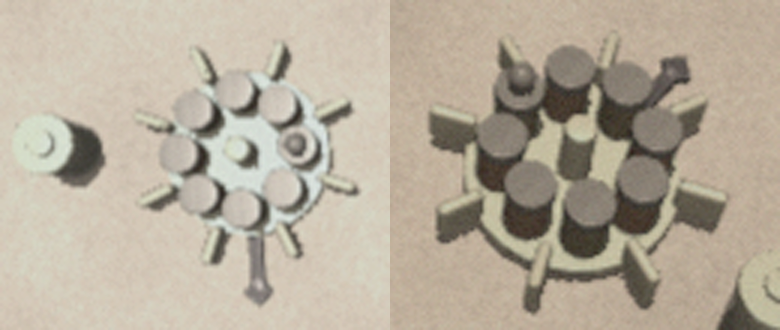

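The zoom shows the ball knob at (296,144), on the right-hand side, the pointer tip at (260,303), and eight clear tab ends. The two lower tabs, at (209,262) and (296,255), straddle the pointer, so this looks like a settled click two short.

```bash
python3 - <<'E'
import pickle,numpy as np
from h import *
d=pickle.load(open("d0.pkl","rb")); t=d["top"]
f=lambda p,z:ray(t,(175+p[0]/3-.33,155+p[1]/3-.33),z)
T=np.array([f(p,52) for p in [(280,42),(196,50),(138,118),(142,203),(209,262),(296,255),(355,187),(348,103)]])
c=T.mean(0);print("tabs c",c.round(1))
for p in T: v=p-c;print(p.round(),np.hypot(*v[:2]).round(1),np.degrees(np.arctan2(v[1],v[0])).round(1))
L=np.array([f(p,78) for p in [(237,92),(276,104),(285,188),(243,209),(201,193),(179,154),(193,110)]])
# circle fit
A=np.c_[2*L[:,:2],np.ones(7)];s=np.linalg.lstsq(A,(L[:,:2]**2).sum(1),rcond=None)[0];print("lids c",s[:2],np.sqrt(s[2]+s[0]**2+s[1]**2))
for n,p,z in(("knob",(296,144),95),("ptr",(260,303),8),("salt",(40,143),106)):
  q=f(p,z);v=q-c;print(n,q.round(),np.hypot(*v[:2]).round(1),np.degrees(np.arctan2(v[1],v[0])).round(1))
sc=d["scene"]; print(ray(sc,(320+522/3-130,210+76/3),95), ray(sc,(320+577/3-130,210+127/3),78))
E
```

```text
tabs c [597.4 119.5  52. ]
[703.  91.  52.] 109.3 -15.4
[693. 170.  52.] 108.5 27.8
[627. 222.  52.] 107.2 73.8
[547. 215.  52.] 108.0 117.7
[494. 150.  52.] 108.2 163.7
[502.  69.  52.] 108.1 -151.9
[567.  15.  52.] 108.6 -106.3
[646.  24.  52.] 107.0 -63.0
lids c [597.85582519 121.35039468] 54.57596921259394
knob [603.  67.  95.] 53.3 -84.0
ptr [454. 108.   8.] 144.0 -175.3
salt [598. 295. 106.] 175.8 89.9
[606.73971943  72.33658586  95.        ] [599.51781322 121.48469323  78.        ]
```

Wheel axis is at about (598,120.5), with radii agreeing to within a few mm. The pointer is at −174.5° and the knob at −84°, so the joint reads about −1.57, two clicks short. I'll push the tab at −152° toward +y with shut fingers. First I square the tool up.

>>> play_rows:
  motion:
    - [[0,0,0,0,0,8],[0,0,0,0,0,16],[0,0,0,0,0,24],[0,0,0,0,0,26.1],[0,0,0,0,0,26.1]]
  jaw: 0
  squeeze: 60

```text
time: 0.6
tool_pos: [264.0, -538.5, 230.7]
tcp_rot: [-179.9, 0.0, -0.0]
ft_force: [-0.3, 0.2, 0.1]
finger_gap: 12.2
grip_force: 0.0
```

>>> play_rows:
  motion:
    - [[2,-4,0,0,0,0],[4,-8,0,0,0,0],[6,-12,0,0,0,0],[8,-16,0,0,0,0],[10,-20,0,0,0,0]]

```text
time: 1.1
tool_pos: [364.4, -337.0, 231.1]
tcp_rot: [-180.0, 0.0, 0.1]
ft_force: [0.2, 0.0, 1.1]
finger_gap: -0.1
grip_force: 0.0
```

>>> play_rows:
  motion:
    - [[2,-4,0,0,0,0],[4,-8,0,0,0,0],[6,-12,0,0,0,0],[8,-16,0,0,0,0],[10,-20,0,0,0,0]]

```text
time: 1.6
tool_pos: [464.4, -136.9, 231.2]
tcp_rot: [180.0, -0.0, 0.1]
ft_force: [1.1, 0.9, 1.0]
finger_gap: -0.3
grip_force: 0.0
```

>>> play_rows:
  motion:
    - [[1.2,-4,0,0,0,0],[2.4,-8,0,0,0,0],[3.6,-12,0,0,0,0],[5,-16,0,0,0,0],[6,-18,0,0,0,0]]

```text
time: 2.1
tool_pos: [524.2, 44.5, 231.1]
tcp_rot: [-180.0, 0.0, 0.2]
ft_force: [-0.2, -1.1, 0.6]
finger_gap: 0.3
grip_force: 0.0
```

>>> play_rows:
  motion:
    - [[0,0,4,0,0,0],[0,0,8,0,0,0],[0,0,12,0,0,0],[0,0.3,16,0,0,0],[0,0.3,16.6,0,0,0]]

```text
time: 2.6
tool_pos: [519.3, 38.3, 59.6]
tcp_rot: [-180.0, 0.6, 0.1]
ft_force: [-1.1, -0.3, -0.8]
finger_gap: 0.2
grip_force: 0.0
```

```bash
python3 - <<'E'
from bench import sensors, optics
import cv2,numpy as np
from h import *
s=sensors.sense();print(s["tool_pos"],s["ft_force"])
i=optics.snapshot("scene");a=i["pixels"][170:320,290:490,::-1]
print(proj(i,s["tool_pos"]))
cv2.imwrite("pics/s1.png",np.clip(cv2.resize(a,None,fx=4,fy=4,interpolation=cv2.INTER_CUBIC)*1.5,0,255).astype(np.uint8))
E
```

```text
[519.31763305  38.29214342  59.59002928] [-1.08822845 -0.25733339 -0.83723869]
[379.21685401 212.71853572]
```

View pics/s1.png

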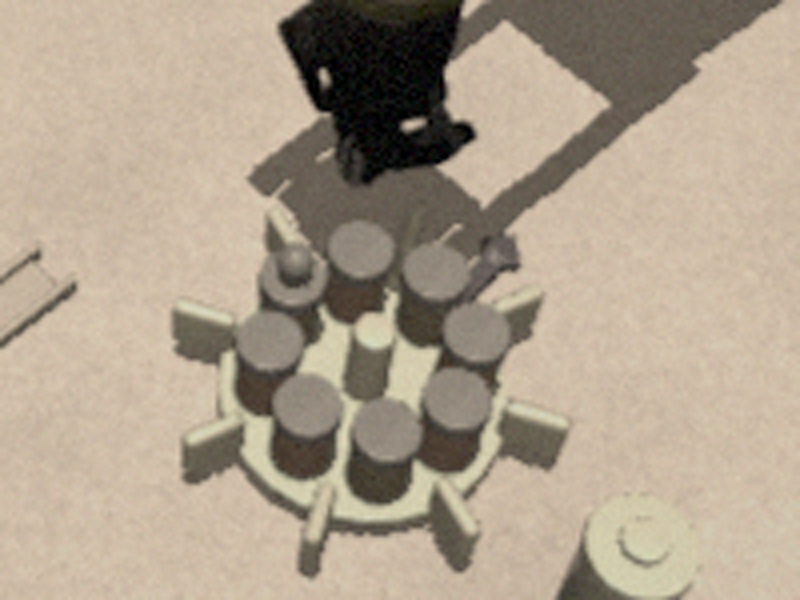

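The picture shows the fingertip at (355,180), behind the tab that stands in its shadow at about (415,225). A black knuckle sticks out at (470,130). I'll check its height before going lower.

```bash
python3 - <<'E'
import pickle,numpy as np
from h import *
s=pickle.load(open("d0.pkl","rb"))["scene"]
for n,p in(("knuckle",(472,133)),("knuckle2",(455,165)),("left",(285,25)),("tip",(360,182)),("tipR",(385,175))):
  uv=(290+p[0]/4,170+p[1]/4)
  for x in(508,519,530):
    a,b=ray(s,uv,0),ray(s,uv,200);k=(x-a[0])/(b-a)[0];print(n,(a+k*(b-a)).round())
E
python3 -c "from bench import sensors as s;d=s.sense();print(d['time'],d['tool_pos'],d['tcp_rot'])"
```

```text
knuckle [508.  99. 147.]
knuckle [519. 105. 163.]
knuckle [530. 112. 180.]
knuckle2 [508.  93. 112.]
knuckle2 [519. 100. 129.]
knuckle2 [530. 107. 147.]
left [508. -36. 114.]
left [519. -27. 131.]
left [530. -18. 148.]
tip [508.  34.  33.]
tip [519.  42.  52.]
tip [530.  49.  71.]
tipR [508.  50.  57.]
tipR [519.  58.  75.]
tipR [530.  65.  94.]
2.65 [520.63132541  38.33660025  61.50397885] [-1.79991286e+02  4.33872997e-01  6.93915718e-02]
```

The knuckles sit 70–90 mm above the tip, so with the TCP at z=42 they clear everything, including the knob at 102. I'll lower.

>>> play_rows:
  motion:
    - [[0,0,0,0,0,0],[0,0,0.6,0,0,0],[0,0,1.2,0,0,0],[0,0,1.8,0,0,0],[0,0,2.3,0,0,0]]

```text
time: 3.15
tool_pos: [524.2, 38.4, 42.3]
tcp_rot: [-180.0, -0.0, 0.0]
ft_force: [0.3, 0.5, 0.6]
finger_gap: 0.2
grip_force: 0.0
```

>>> play_rows:
  motion:
    - [[0,0,0,0,0,0],[0,0,0,0,0,0]]

```text
time: 3.35
tool_pos: [523.8, 38.3, 42.1]
tcp_rot: [-180.0, 0.0, 0.0]
ft_force: [0.8, 0.5, -0.2]
finger_gap: -0.5
grip_force: 0.0
```

>>> play_rows:
  motion:
    - [[-0.2,-0.4,0,0,0,0],[-0.5,-0.8,0,0,0,0],[-0.7,-1.2,0,0,0,0],[-1.0,-1.6,0,0,0,0],[-1.2,-2.0,0,0,0,0]]

```text
time: 3.85
tool_pos: [511.8, 58.5, 42.4]
tcp_rot: [180.0, -0.0, 0.0]
ft_force: [-0.0, -1.7, -0.8]
finger_gap: 0.5
grip_force: 1.0
```

>>> play_rows:
  motion:
    - [[-0.2,-0.4,0,0,0,0],[-0.4,-0.8,0,0,0,0],[-0.6,-1.2,0,0,0,0],[-0.8,-1.5,0,0,0,0],[-0.9,-1.8,0,0,0,0]]

```text
time: 4.35
tool_pos: [503.0, 76.7, 42.4]
tcp_rot: [-180.0, -0.0, 0.0]
ft_force: [0.4, -0.9, 1.2]
finger_gap: 0.4
grip_force: 0.6
```

>>> play_rows:
  motion:
    - [[-0.2,-0.3,0,0,0,0],[-0.3,-0.6,0,0,0,0],[-0.4,-0.9,0,0,0,0],[-0.5,-1.2,0,0,0,0],[-0.6,-1.5,0,0,0,0]]

```text
time: 4.85
tool_pos: [496.7, 91.6, 42.2]
tcp_rot: [-180.0, 0.0, 0.0]
ft_force: [0.3, -0.7, 0.7]
finger_gap: 0.2
grip_force: 0.2
```

>>> play_rows:
  motion:
    - [[0,-0.3,0,0,0,0],[-0.1,-0.6,0,0,0,0],[-0.1,-0.7,0,0,0,0],[-0.1,-0.7,0,0,0,0]]

```text
time: 5.25
tool_pos: [495.8, 98.5, 42.2]
tcp_rot: [-180.0, 0.0, 0.0]
ft_force: [0.2, 0.2, 0.9]
finger_gap: 0.1
grip_force: 0.0
```

```bash
python3 - <<'E'
from bench import sensors, optics
import cv2,numpy as np
s=sensors.sense();print(s["time"],s["tool_pos"],s["ft_force"])
i=optics.snapshot("scene");a=i["pixels"][170:320,290:490,::-1]
cv2.imwrite("pics/s2.png",np.clip(cv2.resize(a,None,fx=4,fy=4,interpolation=cv2.INTER_CUBIC)*1.5,0,255).astype(np.uint8))
E
```

```text
5.25 [495.83102661  98.53300234  42.21120393] [0.21007889 0.19211456 0.86255057]
```

View pics/s2.png

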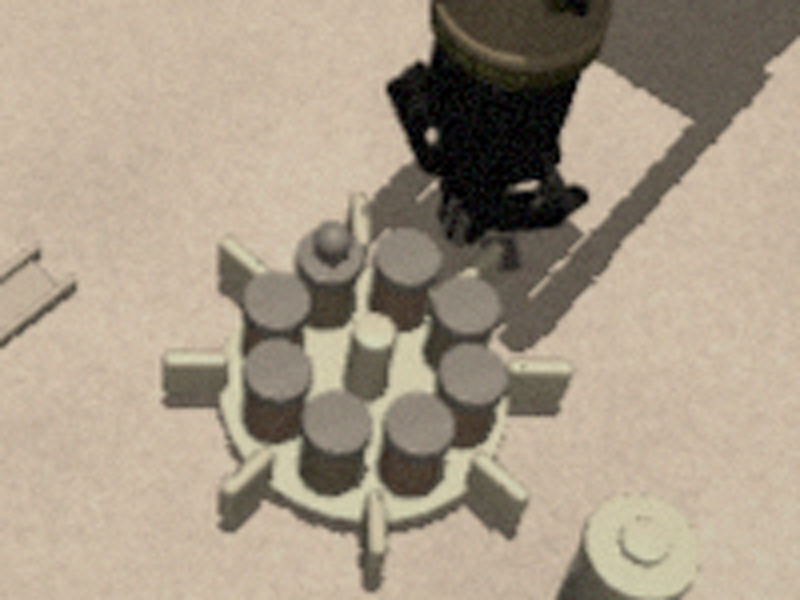

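The wheel has turned about half a click: the knob is at (332,240) and the tab at the finger sits over the pointer, near (470,270). I'll push on in small steps.

>>> play_rows:
  motion:
    - [[0,-0.2,0,0,0,0],[0,-0.3,0,0,0,0],[0,-0.4,0,0,0,0],[0,-0.5,0,0,0,0],[0,-0.5,0,0,0,0]]

```text
time: 5.8
tool_pos: [495.9, 103.4, 42.3]
tcp_rot: [-180.0, 0.0, 0.0]
ft_force: [-0.7, -0.7, -0.6]
finger_gap: -0.1
grip_force: 0.0
```

```bash
python3 - <<'E'
from bench import sensors, optics
import cv2,numpy as np
from h import *
i=optics.snapshot("scene");a=i["pixels"][170:320,290:490,::-1]
cv2.imwrite("pics/s3.png",np.clip(cv2.resize(a,None,fx=4,fy=4,interpolation=cv2.INTER_CUBIC)*1.5,0,255).astype(np.uint8))
for th in(-84,-106.5,-129,-174):
  q=proj(i,[598+55*np.cos(np.radians(th)),120.5+55*np.sin(np.radians(th)),95]);print(th,((q-[290,170])*4).round())
E
```

```text
-84 [291. 250.]
-106.5 [322. 230.]
-129 [360. 222.]
-174 [436. 244.]
```

View pics/s3.png

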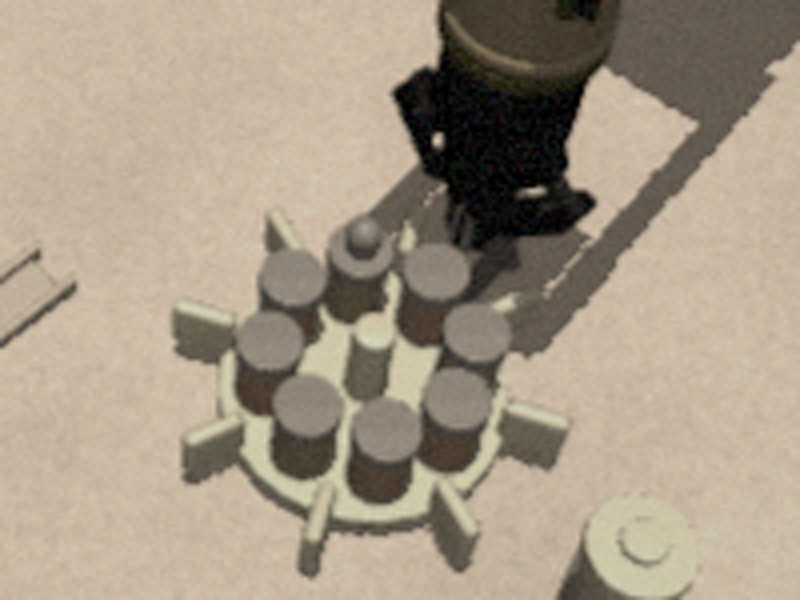

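The wheel has snapped on. The knob is at (363,235), which matches the one-click-short position. I'll lift, let it settle, and go back behind the next tab.

>>> play_rows:
  motion:
    - [[0,0,-1,0,0,0],[0,0,-2,0,0,0],[0,0,-3,0,0,0],[0,0,-4,0,0,0],[0,0,-4,0,0,0]]

```text
time: 6.35
tool_pos: [497.6, 103.5, 84.8]
tcp_rot: [-180.0, -0.2, 0.0]
ft_force: [0.3, -0.0, -1.1]
finger_gap: 0.4
grip_force: 0.0
```

>>> play_rows:
  motion:
    - [[0.5,1.5,0,0,0,0],[1.0,3.0,0,0,0,0],[1.8,4.5,0,0,0,0],[2.8,6.5,0,0,0,0],[2.8,6.5,0,0,0,0]]

```text
time: 6.85
tool_pos: [525.2, 36.1, 82.4]
tcp_rot: [180.0, -0.1, -0.1]
ft_force: [-0.5, 0.6, 0.7]
finger_gap: -0.2
grip_force: 0.0
```

>>> play_rows:
  motion:
    - [[0,0,0,0,0,0],[0,0,1,0,0,0],[0,0,2,0,0,0],[0,0,3,0,0,0],[0,0,4,0,0,0]]

```text
time: 7.35
tool_pos: [523.3, 38.7, 40.8]
tcp_rot: [-180.0, 0.1, 0.1]
ft_force: [-0.2, -0.5, 0.3]
finger_gap: -0.6
grip_force: 0.0
```

>>> play_rows:
  motion:
    - [[0,0,0,0,0,0],[0,0,0,0,0,0],[0,0,0,0,0,0]]

```text
time: 7.65
tool_pos: [524.3, 38.3, 42.7]
tcp_rot: [180.0, -0.0, 0.0]
ft_force: [-0.1, -0.2, -0.0]
finger_gap: 0.2
grip_force: 0.0
```

Same flick again.

>>> play_rows:
  motion:
    - [[-0.2,-0.4,0,0,0,0],[-0.5,-0.8,0,0,0,0],[-0.7,-1.2,0,0,0,0],[-1.0,-1.6,0,0,0,0],[-1.2,-2.0,0,0,0,0]]

```text
time: 8.15
tool_pos: [511.8, 58.6, 42.4]
tcp_rot: [180.0, -0.0, 0.0]
ft_force: [-0.3, -3.0, -1.0]
finger_gap: -0.1
grip_force: 1.0
```

>>> play_rows:
  motion:
    - [[-0.2,-0.4,0,0,0,0],[-0.4,-0.8,0,0,0,0],[-0.6,-1.2,0,0,0,0],[-0.8,-1.5,0,0,0,0],[-0.9,-1.8,0,0,0,0]]

```text
time: 8.65
tool_pos: [503.0, 76.7, 42.4]
tcp_rot: [-180.0, -0.0, 0.0]
ft_force: [0.9, -0.9, 0.7]
finger_gap: -0.1
grip_force: 0.6
```

>>> play_rows:
  motion:
    - [[-0.2,-0.3,0,0,0,0],[-0.3,-0.6,0,0,0,0],[-0.4,-0.9,0,0,0,0],[-0.5,-1.2,0,0,0,0],[-0.6,-1.5,0,0,0,0]]

```text
time: 9.15
tool_pos: [496.7, 91.6, 42.2]
tcp_rot: [-180.0, 0.0, 0.0]
ft_force: [0.2, 0.0, 0.3]
finger_gap: -0.3
grip_force: 0.2
```

>>> play_rows:
  motion:
    - [[0,-0.3,0,0,0,0],[-0.1,-0.6,0,0,0,0],[-0.1,-0.7,0,0,0,0],[-0.1,-0.7,0,0,0,0]]

```text
time: 9.55
tool_pos: [495.9, 98.5, 42.2]
tcp_rot: [-180.0, 0.0, 0.0]
ft_force: [-0.3, 0.7, -0.5]
finger_gap: -0.2
grip_force: 0.0
```

>>> play_rows:
  motion:
    - [[0,-0.2,0,0,0,0],[0,-0.3,0,0,0,0],[0,-0.4,0,0,0,0],[0,-0.5,0,0,0,0],[0,-0.5,0,0,0,0]]

```text
time: 10.05
tool_pos: [496.0, 103.4, 42.3]
tcp_rot: [-180.0, 0.0, 0.0]
ft_force: [0.9, -0.4, 0.5]
finger_gap: 0.1
grip_force: 0.0
```

```bash
python3 - <<'E'
from bench import sensors, optics
import cv2,numpy as np
i=optics.snapshot("scene");a=i["pixels"][170:320,290:490,::-1]
cv2.imwrite("pics/s4.png",np.clip(cv2.resize(a,None,fx=4,fy=4,interpolation=cv2.INTER_CUBIC)*1.5,0,255).astype(np.uint8))
E
```

```text
(no output)
```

View pics/s4.png

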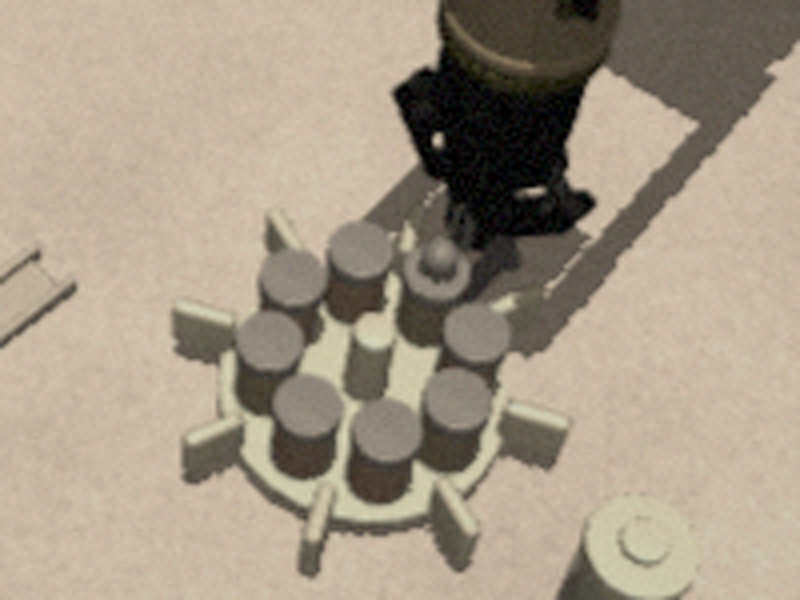

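The knob is now at (440,252), in line with the pointer (predicted (436,244)), and the wheel has settled. I'll lift straight up and back away.

>>> play_rows:
  motion:
    - [[0,0,-1,0,0,0],[0,0,-2,0,0,0],[0,0,-4,0,0,0],[0,0,-6,0,0,0],[0,0,-8,0,0,0]]

```text
time: 10.6
tool_pos: [496.3, 103.3, 124.3]
tcp_rot: [-180.0, -0.1, 0.0]
ft_force: [0.2, -0.4, -0.2]
finger_gap: -0.1
grip_force: 0.0
```

>>> play_rows:
  motion:
    - [[0,0,-3,0,0,0],[0,1,-6,0,0,0],[0,4,-8,0,0,0],[0,8,-8,0,0,0],[0,12,-8,0,0,0]]

```text
time: 11.1
tool_pos: [496.8, -17.7, 205.0]
tcp_rot: [180.0, -0.2, 0.1]
ft_force: [0.7, 0.2, -0.7]
finger_gap: 0.1
grip_force: 0.0
```

>>> play_rows:
  motion:
    - [[0,4,0,0,0,0],[0,8,0,0,0,0],[0,10,0,0,0,0],[0,10,0,0,0,0],[0,10,0,0,0,0]]

```text
time: 11.6
tool_pos: [496.1, -116.8, 203.1]
tcp_rot: [-180.0, -0.1, -0.1]
ft_force: [-1.1, 1.2, -0.6]
finger_gap: -0.1
grip_force: 0.0
```

```bash
python3 - <<'E'
from bench import sensors, optics
import cv2,numpy as np
i=optics.snapshot("top");a=i["pixels"][110:270,165:365,::-1]
cv2.imwrite("pics/t5.png",np.clip(cv2.resize(a,None,fx=3,fy=3,interpolation=cv2.INTER_CUBIC)*1.5,0,255).astype(np.uint8))
E
```

```text
(no output)
```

View pics/t5.png

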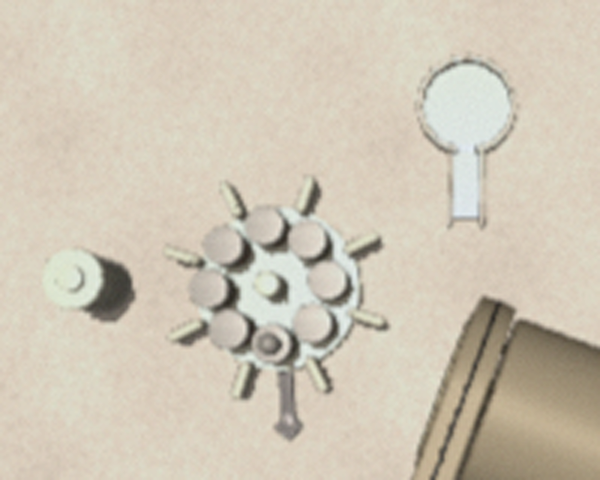

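From above, the knobbed jar at (270,344) is the one at the pointer, whose tip is at (290,437). The tabs sit evenly either side of it, the salt and spoon rest haven't moved, and the hand is clear.

```bash
python3 -c "
from bench import job
print(job.hand_in())"
```

```text
the job is handed in; nothing more can be done
None
```

I flicked the carousel two clicks clockwise, letting it settle one click short in between. The knobbed jar now rests in line with the pointer, the hand is clear, and the job is handed in; no verdict came back.

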